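Size a brass spacer ring in the stepped pocket gauge

ROBOT

A 6-joint arm with a two-finger parallel gripper is mounted at the origin on the work surface; the furniture and walls round the work are solid. World frame = base frame: x ahead of the robot, y to its left, z up, the work surface at z = 0. Lengths are in m, angles in rad, forces in N, time in s.
With the tool pointing down it reaches from about 0.35 to 0.85 m from the base axis. Payload 8.1 kg.
Tool frame: the origin (TCP) lies midway between the tips of the shut fingers; the grasp point (between the pads) lies robot.grip_depth behind it (robot.grip_depth is the distance from the TCP to the grasp point, in m); z points along the fingers, y is the line along which they close (so a half turn about z gives the same grasp; the last joint's range is limited). The gripper opens to 93 mm and grips with 3 to 60 N. Pads are 15 mm wide; open, the fingers measure 128 mm over their backs; the gripper's body (75 mm by 188 mm) begins 65 mm behind the grasp point.
Start: joints at [1.056, 0.13, 1.488, -0, 1.523, -0.085], TCP at [0.25, 0.545, 0.219] pointing down, gripper open.
Joint ranges: [-2.96, 2.96], [-0.89, 2.26], [0.02, 2.5], [-1.34, 4.48], [0, 2.73], [-2.66, 2.66]. Speed limits (rad/s): [2.39, 2.39, 2.79, 3.14, 3.14, 3.14].

INTERFACE

Orientations are given as a rotation vector (axis times angle).
In Python, from plant import robot gives the robot as it stands.
- The arm moves only by the tool carry_out, never from a script. Its argument "rows" is a list of rows, each a list of 6 numbers: the shift along the tool's x, y, z in m, then the turn, a rotation vector about the tool's x, y, z in degrees. A call has 1 to 12 rows; each row is the pose to reach, as a shift and turn from the pose commanded when the call began, along the tool's axes at that moment; what a row does not reach only later rows make up. A row lasts 1/8 s, in which the tool goes at most 62.5 mm and 10.7 degrees, less where a joint would pass 70% of its speed; a pose out of reach is approached as far as the arm can. A call with a gripper value outside its range is refused whole. "jaw" is the closure in counts, from 0 (fully open) to 255 (shut), set as the call begins (left out, the last holds). The fingers move at their own pace and stop on an object; "force" is the grip in N (left out, the last holds). Time passes only in rows, so rows that repeat a pose let the fingers close. It gives the time, the measured TCP pose, the force, the opening and the grip force at its end, in the units of the state.
- robot.read_state(): the state, without advancing time (a new reading comes with each control period).
- robot.read_camera(name): name is "scene" or "side" or "wrist"; returns the picture (400x640x3 uint8, red, green, blue); there is no depth.
- robot.camera_model(name): a dict with "fx", "fy", "cx", "cy" (pixels), "dist" ([k1, k2, p1, p2, k3] as OpenCV has them; the pictures are not rectified), "R" (3x3) and "t" (3): a world point X has camera coordinates R X + t; the wrist camera has in their place "mount" (4x4, takes a point from camera to tool coordinates, whose origin is the TCP and whose axes are the flange's). Camera axes: x right, y down, z forward; pixel columns grow to the right and rows downward; lengths in m; the calibration is good to about 2 mm. A picture is of the moment at which its call begins: read the wrist's pose just before it. camera_model takes no time and is no camera call.
- robot.close_job(): hands the job in; it is judged then, once.
Trained networks look in the newest picture that a camera, given by its name, has taken for a name from the list of things; names that differ only in an ending like _2 or _b are one class to them, and where a whole thing is asked for, a point or a joint stands for the part that bears it (a point fixed in the world has none). Each returns a list of dicts, best first, with "conf" (0 to 1); they miss things now and then, are a little off and sometimes report something else, mostly with a low value. They report only what shows in the picture. A call takes as long as a camera call. They do not tell look-alikes from the thing itself.
- robot.outline_of(camera, target): "pixels" (400x640 bool, what is visible of it) and "pixel" ([column, row] in pixels, amid what is visible of it).
The state is a dict: "t": time; "q": joint angles; "dq": joint speeds; "joint_torque": joint torques, N m; "tool_pos": TCP position; "orientation": TCP orientation; "force": force on the tool from outside, world axes, zero at the start; "wrist_torque": the same for the moment, N m; "opening": finger opening in m; "gripper_force": force on a finger pad.
Only numpy, scipy, OpenCV 4.12 (cv2) and the standard library are available. Lean on these libraries where they do the work, as an engineer would, in place of code of your own. Each camera call takes 0.05 s, during which the arm holds its last target. There are 200 camera calls.

TASK

Find the size class of the brass ring with the blue stepped gauge: hold it upright and try it squarely on the smallest pocket first, so that it touches down on the rim there, and then on the next larger pocket. Where it enters, lower it in (do not drop it), and leave it sitting flat on the bottom of that pocket. Keep it out of the largest pocket and leave the steel ring and the black ring where they stand.

Things in the scene. Friction and masses are not known exactly. Their poses are not given: they have to be found in the camera images.
- brass_ring: the part to size: yellow brass ring (short tube) standing upright, outer diameter 48 mm, bore 26 mm, height 44 mm, 0.25 kg or so, loose. Origin at the centre of its underside, z up along its axis. Grip it across the outside.
- step_gauge: blue plate, 110 (its x) x 240 (its y) x 22 mm high, fixed; origin at centre of underside, z up. Flat top with three round blind pockets 12 mm deep (floor 10 mm above bench), 3 mm chamfer, centres on x = 0: small, 34 mm wide, at y = +86 mm; middle, 62 mm, y = +24 mm; large, 80 mm, y = -60 mm. White dots on the -x edge mark small (1), middle (2), large (3). The brass ring first fits the middle one.
- steel_ring: bystander: silver-grey steel ring, outer diameter 66 mm, height 44 mm, loose. Origin at the centre of its underside.
- black_ring: bystander: black ring, outer diameter 28 mm, height 44 mm, loose. Origin at the centre of its underside.
Mind the look-alikes: they are no part of the job. Several things have the shape of the brass_ring; the one meant has the colours described above.

How it is judged:
On the way, in this order (a step that is already met when the one before it is completed fails the run):
1. the brass ring, upright and within 12 mm of the small pocket's centre, touches down on its rim (x of brass_ring in the frame of step_gauge between -0.012 and 0.012 m and y of brass_ring in the frame of step_gauge between 0.074 and 0.098 m and z of brass_ring in the frame of step_gauge below 0.028 m and angle between brass_ring's own z axis and vertical below 0.2 rad and contact force between brass_ring and step_gauge above 0.3 N), for 0.1 s.
2. the brass ring, still between the fingers, is at least 3 mm deep in the middle pocket (x of brass_ring in the frame of step_gauge between -0.01 and 0.01 m and y of brass_ring in the frame of step_gauge between 0.014 and 0.034 m and z of brass_ring in the frame of step_gauge below 0.019 m and contact force between the fingers and brass_ring above 0.3 N), for 0.05 s.
At the end, for the whole second after the job is handed in: the brass ring sits in the middle pocket, within 10 mm of its centre, upright within 0.1 rad, its underside within 2.5 mm of the pocket floor, at rest (x of brass_ring in the frame of step_gauge between -0.01 and 0.01 m and y of brass_ring in the frame of step_gauge between 0.014 and 0.034 m and z of brass_ring in the frame of step_gauge below 0.0125 m and angle between brass_ring's own z axis and vertical below 0.1 rad and linear speed of brass_ring below 0.02 m/s); the robot touches nothing.
It fails at once if the brass ring enters the large pocket (x of brass_ring in the frame of step_gauge between -0.02 and 0.02 m and y of brass_ring in the frame of step_gauge between -0.08 and -0.04 m and z of brass_ring in the frame of step_gauge below 0.018 m).
It fails at once if the steel ring is moved more than 30 mm (distance of steel_ring from where it was at the start of the episode above 0.03 m).
It fails at once if the black ring is moved more than 30 mm (distance of black_ring from where it was at the start of the episode above 0.03 m).
It also fails if it takes over 38 s, if anything falls off the work surface, if the arm or the gripper's body presses on something with over 40 N, if the wrist force passes 120 N, or if a joint passes its speed limit or range.

## Working session

There is one attempt and no reset: what is moved stays moved. The work goes in short steps, Python scripts to look and compute and a tool call to move; the robot and the scene stay as the last step left them, time stands still between calls to the robot, and variables do not carry over. Pictures are saved under pics/ and viewed, at most 10 in all, crops included, and the job is handed in when it is done.

Besides the shell and the picture viewer there is one more tool, called after "Request:" by a JSON object that holds its "fn" and its "kwargs", one argument or row to a line. carry_out: Moves the arm, as the interface text tells. Its arguments: {"type":"object","properties":{"rows":{"type":"array"},"jaw":{"type":"number"},"force":{"type":"number"}},"required":["rows"]}

```bash
mkdir -p pics; ls; cat > h.py <<'E'
import numpy as np, cv2
from plant import robot
from scipy.spatial.transform import Rotation as Ro
def cam(n):
    c=robot.camera_model(n); K=np.array([[c['fx'],0,c['cx']],[0,c['fy'],c['cy']],[0,0,1]]); d=np.array(c['dist'],float)
    if 'R' in c: R=np.array(c['R']); t=np.array(c['t'])
    else:
        s=robot.read_state(); T=np.eye(4); T[:3,:3]=Ro.from_rotvec(s['orientation']).as_matrix(); T[:3,3]=s['tool_pos']
        M=np.linalg.inv(T@np.array(c['mount'])); R=M[:3,:3]; t=M[:3,3]
    return K,d,R,t
def proj(C,X):
    K,d,R,t=C; return cv2.projectPoints(np.array(X,float).reshape(-1,1,3),cv2.Rodrigues(R)[0],t,K,d)[0].reshape(-1,2)
def ray(C,px,z):
    K,d,R,t=C; u=cv2.undistortPoints(np.array(px,float).reshape(-1,1,2),K,d).reshape(-1,2)
    D=np.c_[u,np.ones(len(u))]@R; o=-R.T@t; return o+D*((z-o[2])/D[:,2])[:,None]
def save(n,im): cv2.imwrite('pics/'+n,im[...,::-1])
E
python3 - <<'E'
from h import *
print(robot.read_state(), robot.grip_depth)
ims={}
for n in('scene','side','wrist'):
    C=cam(n); im=robot.read_camera(n); ims[n]=im; save(n+'0.png',im)
    print(n,'campos',-C[2].T@C[3])
    for t in('brass_ring','step_gauge','steel_ring','black_ring'):
        for r in robot.outline_of(n,t)[:5]:
            p=r['pixel']; print(n,t,round(r['conf'],2),np.round(p),r['pixels'].sum(),np.round(ray(C,[p],.022)[0],3), np.median(im[r['pixels']],axis=0))
E
```

```text
pics
{'t': 0.0, 'q': array([ 1.05559492e+00,  1.31150771e-01,  1.48931119e+00,  2.67482578e-06,
        1.52300462e+00, -8.53848619e-02]), 'dq': array([-0.00112077,  0.0001866 ,  0.00025233, -0.00016831,  0.00173035,
        0.00021959]), 'joint_torque': array([ 1.66238187e-03, -5.59831095e+01, -4.91764033e+01,  7.69197685e-02,
        3.47230921e-02, -2.93553649e-04]), 'tool_pos': array([0.24970216, 0.54492529, 0.21757614]), 'orientation': array([-6.69850358e-01, -3.06877800e+00,  2.81010449e-03]), 'force': array([-0.01015106, -0.79818549, -0.09957047]), 'wrist_torque': array([ 0.01328654, -0.03040975,  0.03437422]), 'gripper_force': 0.0, 'opening': 0.09309824974710165} 0.0188
scene campos [-0.11899468  0.61610765  0.6291237 ]
scene brass_ring 0.91 [310. 231.] 729 [0.431 0.14  0.022] [129. 100.  48.]
scene brass_ring 0.6 [313. 292.] 954 [0.307 0.238 0.022] [162.  82.  10.]
scene brass_ring 0.56 [261. 261.] 903 [0.423 0.262 0.022] [163.  83.  10.]
scene step_gauge 0.78 [399. 172.] 3398 [ 0.463 -0.148  0.022] [ 64. 130. 215.]
scene steel_ring 0.74 [224. 199.] 968 [0.62  0.213 0.022] [
[... 154 characters left out ...]
0.72 [242. 187.] 326 [0.316 0.241 0.022] [215. 113.  57.]
side brass_ring 0.65 [295. 194.] 400 [0.427 0.143 0.022] [173.  132.   75.5]
side brass_ring 0.55 [278. 178.] 336 [0.424 0.269 0.022] [213. 112.  56.]
side step_gauge 0.79 [387. 257.] 4948 [ 0.469 -0.209  0.022] [ 82. 140. 219.]
side step_gauge 0.55 [291. 169.] 129 [0.488 0.329 0.022] [64. 57. 52.]
side steel_ring 0.59 [349. 175.] 480 [0.623 0.218 0.022] [150.  142.5 140. ]
side black_ring 0.51 [288. 171.] 106 [0.476 0.32  0.022] [64. 57. 52.]
wrist campos [0.18275612 0.57560836 0.38454249]
wrist brass_ring 0.93 [192. 368.] 795 [0.421 0.272 0.022] [109.  54.  23.]
wrist black_ring 0.76 [245. 375.] 256 [0.463 0.335 0.022] [14. 13. 14.]
```

View pics/scene0.png

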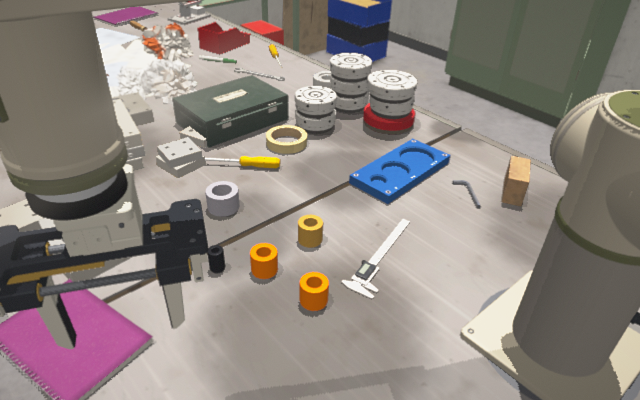

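View pics/side0.png

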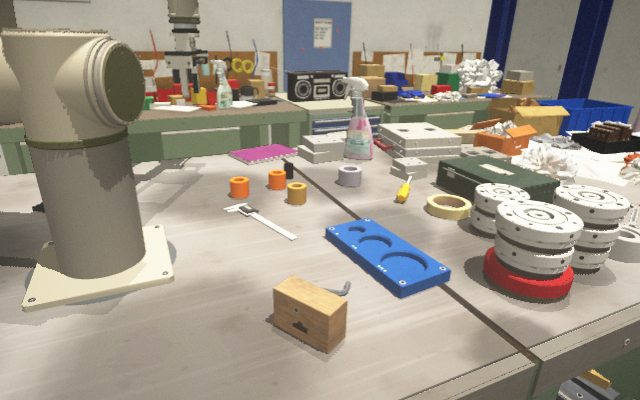

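```bash
cat >> h.py <<'E'
def cyl(r,h):
    a=np.linspace(0,2*np.pi,40,endpoint=False); c=np.c_[np.cos(a)*r,np.sin(a)*r]; return np.vstack([np.c_[c,c[:,0]*0],np.c_[c,c[:,0]*0+h]])
BOX=np.array([[x,y,z] for x in(-.055,.055) for y in(-.12,.12) for z in(0,.022)])
def place(P,p,z=0):
    c,s=np.cos(p[2]),np.sin(p[2]); return P@np.array([[c,s,0],[-s,c,0],[0,0,1]])+[p[0],p[1],z]
def iou(C,X,m):
    h=cv2.convexHull(np.round(proj(C,X)*16).astype(np.int32)); a=np.zeros(m.shape,np.uint8); cv2.fillPoly(a,[h],1,cv2.LINE_8,4)
    a=a>0; return (a&m).sum()/(a|m).sum()
def fit(P,obs,p0,n):
    from scipy.optimize import minimize
    f=lambda v:-sum(iou(C,place(P,np.r_[v,0] if n==2 else v),m) for C,m in obs)
    s=np.vstack([p0]+[np.array(p0)+d for d in np.diag([.015,.015,.15][:n])])
    r=minimize(f,p0,method='Nelder-Mead',options=dict(initial_simplex=s,xatol=1e-4,fatol=1e-4)); return r.x,-r.fun/len(obs)
E
python3 - <<'E'
from h import *
G=[];B=[]
ims={}
for n in('scene','side'):
    C=cam(n); im=robot.read_camera(n); ims[n]=im
    m=robot.outline_of(n,'step_gauge')[0]['pixels']
    m=cv2.morphologyEx(m.astype(np.uint8),cv2.MORPH_CLOSE,np.ones((5,5)))>0; G.append((C,m))
    for r in robot.outline_of(n,'brass_ring'):
        if np.linalg.norm(ray(C,[r['pixel']],.022)[0][:2]-[.429,.142])<.04: B.append((C,cv2.morphologyEx(r['pixels'].astype(np.uint8),cv2.MORPH_CLOSE,np.ones((5,5)))>0)); break
for y in (0,-.5,.5,1.,-1):
    print(fit(BOX,G,[.465,-.17,y],3))
for g in G: print(fit(BOX,[g],fit(BOX,G,[.465,-.17,0],3)[0],3))
print(fit(cyl(.024,.044),B,[.429,.142],2),[fit(cyl(.024,.044),[b],[.429,.142],2) for b in B])
a=ims['scene'][195:325,180:360]; b=ims['scene'][120:210,330:470]
v=np.vstack([cv2.resize(a,(540,390)),np.pad(cv2.resize(b,(280,180)),((0,0),(0,260),(0,0)))]); save('crop1.png',v)
E
```

```text
(array([ 0.48062245, -0.17260531,  0.10302488]), np.float64(0.966456671012377))
(array([ 0.48143956, -0.17301194,  0.09786663]), np.float64(0.9652183548149578))
(array([ 0.4819801 , -0.17408079,  0.08883904]), np.float64(0.969232804539658))
(array([ 0.48105989, -0.17261215,  0.10636155]), np.float64(0.9662881899461777))
(array([ 0.48153336, -0.17351524,  0.10408141]), np.float64(0.9655565406407997))
(array([ 0.48305869, -0.17923043,  0.1068954 ]), np.float64(0.9649172846548774))
(array([ 0.48109835, -0.17185273,  0.10574752]), np.float64(0.9793436293436294))
(array([0.43286245, 0.14075906]), np.float64(0.8634181542177752)) [(array([0.43273535, 0.13911426]), np.float64(0.9196988707653702)), (array([0.43369345, 0.15162151]), np.float64(0.8452655889145496))]
```

View pics/crop1.png

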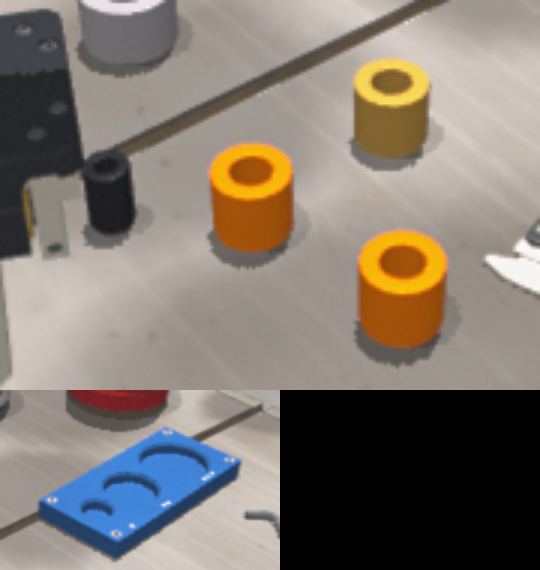

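The scene holds the yellow brass ring at (310,231) and orange look-alikes at (264,261) and (313,292). The black ring is at (216,260) and the steel ring at (224,199). I choose the one at (310,231): the crop shows it yellow brass, and the others clearly orange. The gauge's small pocket is at the lower left (378,178), on its +y end, and the dots are on the near edge, which is -x.

```bash
cat >> h.py <<'E'
def goto(xyz,yaw_close=None):
    """shift in tool axes to world TCP xyz; turn about tool z so that closing line lies at world angle yaw_close (mod pi)"""
    s=robot.read_state(); R=Ro.from_rotvec(s['orientation']).as_matrix(); sh=R.T@(np.array(xyz)-s['tool_pos'])
    out=[np.round(sh*1000,1)]
    a=np.arctan2(R[1,1],R[0,1]); out+= ['closing ang',round(np.degrees(a),1)]
    if yaw_close is not None: out+=['turn z',round(np.degrees(-((yaw_close-a+np.pi/2)%np.pi-np.pi/2)),1)]
    out+=['tilt',np.round(np.degrees([R[0,2],R[1,2]]),2),'t',s['t'],'q6',s['q'][5],'pos',np.round(s['tool_pos'],4)]
    print(*out)
E
python3 - <<'E'
from h import *
print(np.round(Ro.from_rotvec(robot.read_state()['orientation']).as_matrix(),3))
goto([.43,.14,.2],0); goto([.43,.14,.2],0.1)
E
```

```text
[[-0.909  0.417 -0.   ]
 [ 0.417  0.909 -0.   ]
 [ 0.    -0.    -1.   ]]
[-332.6 -293.6   18.6] closing ang 65.4 turn z 65.4 tilt [-0. -0.] t 1.05 q6 -0.08544538336628245 pos [0.25   0.5454 0.2186]
[-332.6 -293.6   18.6] closing ang 65.4 turn z 59.6 tilt [-0. -0.] t 1.05 q6 -0.08544538336628245 pos [0.25   0.5454 0.2186]
```

Request:
{"fn": "carry_out", "kwargs": {
  "rows": [
    [-0.037, -0.033, 0.002, 0, 0, 0],
    [-0.075, -0.066, 0.004, 0, 0, 0],
    [-0.112, -0.099, 0.006, 0, 0, 0],
    [-0.15, -0.132, 0.008, 0, 0, 0],
    [-0.187, -0.165, 0.01, 0, 0, 0],
    [-0.225, -0.198, 0.012, 0, 0, 0],
    [-0.262, -0.231, 0.014, 0, 0, 0],
    [-0.3, -0.264, 0.016, 0, 0, 0],
    [-0.333, -0.294, 0.018, 0, 0, 0],
    [-0.333, -0.294, 0.018, 0, 0, 0],
    [-0.333, -0.294, 0.018, 0, 0, 0]
  ]
}}

```text
t: 2.42
tool_pos: [0.4301, 0.1397, 0.2007]
orientation: [-0.671, -3.069, -0.001]
force: [-0.1, 0.3, -0.4]
opening: 0.0929
gripper_force: 0.0
```

```bash
cat > b.py <<'E'
from h import *
C=cam('wrist'); im=robot.read_camera('wrist'); 
for r in robot.outline_of('wrist','brass_ring')[:4]:
    m=cv2.morphologyEx(r['pixels'].astype(np.uint8),cv2.MORPH_CLOSE,np.ones((9,9)))>0
    p0=ray(C,[r['pixel']],.022)[0][:2]; f=fit(cyl(.024,.044),[(C,m)],p0,2)
    print(r['conf'],np.round(r['pixel']),np.median(im[r['pixels']],axis=0),np.round(p0,3),f); 
    goto([*f[0],.12])
save('w1.png',im)
E
python3 b.py
```

```text
0.71 [354.  31.] [195. 100.  47.] [0.3   0.242] (array([0.30574763, 0.23656652]), np.float64(0.8218654434250765))
[152.9  35.9  80.8] closing ang 65.4 tilt [0.   0.02] t 2.525 q6 -0.9403457050459387 pos [0.4299 0.1404 0.2008]
0.7 [313. 193.] [242. 193. 109.] [0.436 0.134] (array([0.42945684, 0.14248462]), np.float64(0.8486579097658481))
[ 1.3  1.7 80.8] closing ang 65.4 tilt [0.   0.02] t 2.525 q6 -0.9403457050459387 pos [0.4299 0.1404 0.2008]
0.69 [417. 138.] [189.  98.  45.] [0.427 0.264] (array([0.41764073, 0.25726229]), np.float64(0.8465461288827074))
[ 59.7 101.2  80.8] closing ang 65.4 tilt [0.   0.02] t 2.525 q6 -0.9403457050459387 pos [0.4299 0.1404 0.2008]
```

View pics/w1.png

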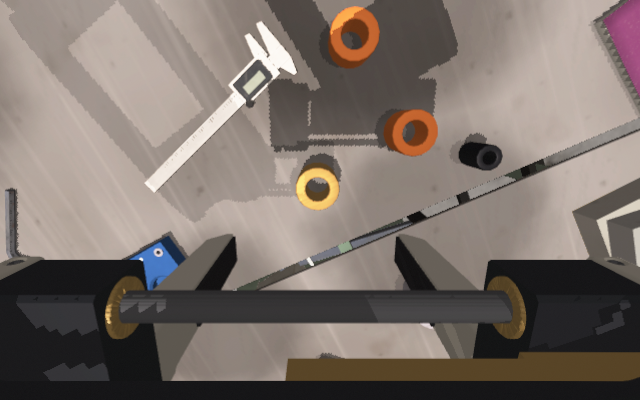

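The wrist picture shows the yellow ring at (318,189), midway between the fingertips (236 and 397). The orange rings are at (354,35) and (414,132), and the black one is at (482,156). One refined fit with the filled outline, then down.

```bash
python3 - <<'E'
from h import *
C=cam('wrist'); im=robot.read_camera('wrist')
h=cv2.cvtColor(im,cv2.COLOR_RGB2HSV); m=((h[...,0]>14)&(h[...,0]<32)&(h[...,1]>90)&(h[...,2]>90)).astype(np.uint8)
w=np.zeros_like(m); w[150:225,280:355]=m[150:225,280:355]
n,l,s,c=cv2.connectedComponentsWithStats(w); k=1+s[1:,4].argmax(); pts=np.argwhere(l==k)[:,::-1].astype(np.int32)
o=np.zeros_like(m); cv2.fillConvexPoly(o,cv2.convexHull(pts),1)
f=fit(cyl(.024,.044),[(C,o>0)],[.43,.142],2); print(s[k],f); goto([*f[0],.1]); goto([*f[0],.018])
E
```

```text
[ 295  167   44   44 1100] (array([0.42828977, 0.14255282]), np.float64(0.8792022792022792))
[  2.3   1.2 100.7] closing ang 65.5 tilt [0.   0.01] t 2.575 q6 -0.9404949918987185 pos [0.4298 0.1405 0.2007]
[  2.3   1.2 182.7] closing ang 65.5 tilt [0.   0.01] t 2.575 q6 -0.9404949918987185 pos [0.4298 0.1405 0.2007]
```

Request:
{"fn": "carry_out", "kwargs": {
  "rows": [
    [0.002, 0.001, 0.05, 0, 0, 0],
    [0.002, 0.001, 0.1, 0, 0, 0],
    [0.002, 0.001, 0.14, 0, 0, 0],
    [0.002, 0.001, 0.165, 0, 0, 0],
    [0.002, 0.001, 0.178, 0, 0, 0],
    [0.002, 0.001, 0.183, 0, 0, 0],
    [0.002, 0.001, 0.183, 0, 0, 0]
  ]
}}

```text
t: 3.45
tool_pos: [0.4293, 0.1415, 0.0183]
orientation: [0.669, 3.069, 0.001]
force: [0.2, 0.5, -0.4]
opening: 0.0932
gripper_force: 0.0
```

Request:
{"fn": "carry_out", "kwargs": {
  "rows": [
    [0, 0, 0, 0, 0, 0],
    [0, 0, 0, 0, 0, 0],
    [0, 0, 0, 0, 0, 0],
    [0, 0, 0, 0, 0, 0],
    [0, 0, 0, 0, 0, 0],
    [0, 0, 0, 0, 0, 0],
    [0, 0, 0, 0, 0, 0],
    [0, 0, 0, 0, 0, 0]
  ],
  "jaw": 255,
  "force": 25
}}

```text
t: 4.45
tool_pos: [0.4289, 0.1412, 0.0177]
orientation: [0.67, 3.069, 0.0]
force: [-0.0, 0.3, 0.7]
opening: 0.0471
gripper_force: 25.0
```

Request:
{"fn": "carry_out", "kwargs": {
  "rows": [
    [0, 0, -0.02, 0, 0, 0],
    [0, 0, -0.06, 0, 0, 0],
    [0, 0, -0.12, 0, 0, 0],
    [0, 0, -0.182, 0, 0, 0],
    [-0.035, -0.035, -0.182, 0, 0, 0],
    [-0.075, -0.075, -0.182, 0, 0, 0],
    [-0.115, -0.117, -0.182, 0, 0, 0],
    [-0.155, -0.158, -0.182, 0, 0, 0],
    [-0.195, -0.2, -0.182, 0, 0, 0],
    [-0.23, -0.235, -0.182, 0, 0, 0],
    [-0.259, -0.264, -0.182, 0, 0, 0],
    [-0.259, -0.264, -0.182, 0, 0, 0]
  ]
}}

```text
t: 5.95
tool_pos: [0.5539, -0.2093, 0.1983]
orientation: [-0.674, -3.066, 0.0]
force: [-0.7, -0.1, -3.0]
opening: 0.0471
gripper_force: 25.0
```

```bash
cat > g.py <<'E'
from h import *
import sys
C=cam('wrist'); im=robot.read_camera('wrist'); 
o=robot.outline_of('wrist','step_gauge')
p=np.array([.4812,-.1735,.1])
for r in o[:1]:
    m=cv2.morphologyEx(r['pixels'].astype(np.uint8),cv2.MORPH_CLOSE,np.ones((9,9)))>0
    print(r['conf'],m.sum()); f=fit(BOX,[(C,m)],p,3); print(f)
    q=f[0]
v=im.copy()
a=np.linspace(0,2*np.pi,60)
for pp,col in((p,(255,0,0)),(q,(0,255,0))):
    for y,rr in((.086,.02),(.024,.034),(-.06,.043)):
        X=place(np.c_[rr*np.cos(a),y+rr*np.sin(a),a*0+.022],pp); cv2.polylines(v,[np.round(proj(C,X)).astype(np.int32)],True,col,1)
    cv2.polylines(v,[np.round(proj(C,place(BOX[[1,3,7,5]],pp))).astype(np.int32)],True,col,1)
save(sys.argv[1],v); save('raw_'+sys.argv[1],im)
goto([*place(np.array([[0,.086,0]]),q)[0][:2],.2])
E
python3 g.py w2.png
```

```text
0.94 24186
(array([ 0.47849276, -0.17383037,  0.09251975]), np.float64(0.988307212603594))
[124.9  72.8  -1.1] closing ang 65.3 tilt [-0.1   0.07] t 6.05 q6 -1.5841747392645469 pos [ 0.5536 -0.2065  0.1986]
```

View pics/w2.png

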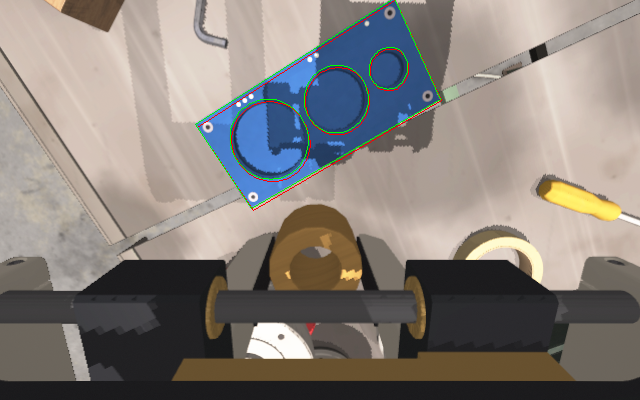

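```bash
python3 - <<'E'
from h import *
C=cam('wrist'); s=robot.read_state(); R=Ro.from_rotvec(s['orientation']).as_matrix()
im=robot.read_camera('wrist'); o=robot.outline_of('wrist','brass_ring')
for r in o[:2]:
    yy,xx=np.nonzero(r['pixels']); print(r['conf'],r['pixel'],'top',yy.min(),'x',xx.min(),xx.max())
for u in(-.006,-.003,0,.003,.006):
    P=cyl(.024,.044)*[1,1,-1]+[u,0,.018]; q=proj(C,s['tool_pos']+P@R.T); print(u,'top',q[:,1].min().round(1),'x',q[:,0].min().round(1),q[:,0].max().round(1))
q=[.4785,-.1738,.0925]
for y in(.086,.024): 
    w=place(np.array([[0,y,0]]),q)[0]; print(w); goto([w[0],w[1],.07])
E
```

```text
0.74 [315.1, 258.8] top 205 x 269 361
-0.006 top 212.2 x 269.1 363.2
-0.003 top 207.6 x 268.9 363.5
0 top 203.0 x 268.7 363.7
0.003 top 198.3 x 268.4 364.0
0.006 top 193.6 x 268.2 364.2
[ 0.47055634 -0.08816766  0.        ]
[124.4  72.2 129.4] closing ang 65.4 tilt [-0.05  0.04] t 6.15 q6 -1.5842899425480343 pos [ 0.5538 -0.2056  0.1992]
[ 0.47628316 -0.1499026   0.        ]
[ 93.6  18.4 129.3] closing ang 65.4 tilt [-0.05  0.04] t 6.15 q6 -1.5842899425480343 pos [ 0.5538 -0.2056  0.1992]
```

The overlay fits the gauge and its pockets. The small pocket, next to the single dot at (367,23), is at (388,68), the middle one at (336,99), and the ring is held upright with its top edge at row 205. Next I go above the small pocket.

Request:
{"fn": "carry_out", "kwargs": {
  "rows": [
    [0.035, 0.02, 0, 0, 0, 0],
    [0.075, 0.043, 0, 0, 0, 0],
    [0.11, 0.063, 0.03, 0, 0, 0],
    [0.125, 0.072, 0.075, 0, 0, 0],
    [0.125, 0.072, 0.115, 0, 0, 0],
    [0.125, 0.072, 0.137, 0, 0, 0],
    [0.125, 0.072, 0.147, 0, 0, 0],
    [0.125, 0.072, 0.147, 0, 0, 0],
    [0.125, 0.072, 0.147, 0, 0, 0]
  ]
}}

```text
t: 7.28
tool_pos: [0.4716, -0.0893, 0.054]
orientation: [0.669, 3.067, -0.0]
force: [-0.0, -0.2, -1.6]
opening: 0.0474
gripper_force: 25.0
```

```bash
python3 - <<'E'
from h import *
goto([.4706,-.0882,.040]); s=robot.read_state(); print(s['force'],s['opening'])
E
```

```text
[ 1.4  0.6 14. ] closing ang 65.4 tilt [ 0.12 -0.04] t 7.275 q6 -1.4353631571935475 pos [ 0.4716 -0.0893  0.054 ]
[-0.03691682 -0.18287102 -1.61938324] 0.04735873612765447
```

Request:
{"fn": "carry_out", "kwargs": {
  "rows": [
    [0.001, 0, 0.006, 0, 0, 0],
    [0.001, 0, 0.009, 0, 0, 0],
    [0.001, 0, 0.011, 0, 0, 0],
    [0.001, 0, 0.012, 0, 0, 0],
    [0.001, 0, 0.013, 0, 0, 0],
    [0.001, 0, 0.014, 0, 0, 0],
    [0.001, 0, 0.014, 0, 0, 0]
  ]
}}

```text
t: 8.15
tool_pos: [0.4698, -0.0888, 0.0396]
orientation: [-0.67, -3.069, 0.0]
force: [-5.8, 0.7, 8.4]
opening: 0.047
gripper_force: 25.0
```

Request:
{"fn": "carry_out", "kwargs": {
  "rows": [
    [0, 0, 0, 0, 0, 0],
    [0, 0, 0, 0, 0, 0]
  ]
}}

```text
t: 8.4
tool_pos: [0.4698, -0.0889, 0.0396]
orientation: [-0.67, -3.069, 0.0]
force: [-5.8, 1.7, 8.0]
opening: 0.0475
gripper_force: 25.0
```

```bash
python3 - <<'E'
from h import *
goto([.4763,-.1499,.055]); s=robot.read_state(); print(s['force'],s['opening'])
C=cam('side'); im=robot.read_camera('side'); save('s2.png',cv2.resize(im[190:310,300:460],(800,600)))
E
```

```text
[-31.3 -52.8 -15.4] closing ang 65.4 tilt [-0.01 -0.01] t 8.4 q6 -1.435140048124445 pos [ 0.4698 -0.0889  0.0396]
[-5.81250755  1.68780796  7.96370063] 0.04747316039104917
```

View pics/s2.png

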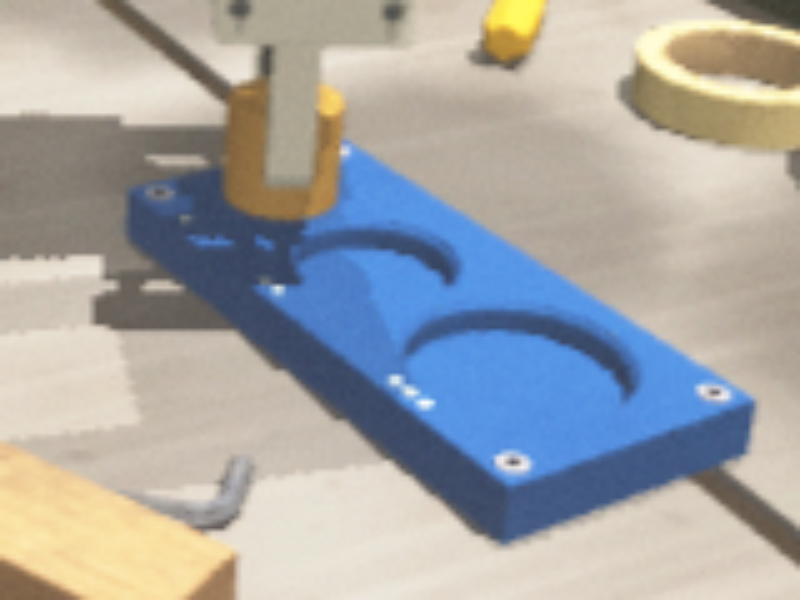

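The side crop shows the ring standing upright on the small pocket's rim, at about (285,150) in the crop. The middle pocket is at (370,260). The wrist force confirms contact at about 8 N. Next I lift and cross to the middle pocket.

Request:
{"fn": "carry_out", "kwargs": {
  "rows": [
    [0, 0, -0.008, 0, 0, 0],
    [0, 0, -0.018, 0, 0, 0],
    [-0.008, -0.013, -0.018, 0, 0, 0],
    [-0.02, -0.034, -0.018, 0, 0, 0],
    [-0.027, -0.047, -0.018, 0, 0, 0],
    [-0.0305, -0.053, -0.018, 0, 0, 0],
    [-0.0305, -0.053, -0.018, 0, 0, 0],
    [-0.0305, -0.053, -0.018, 0, 0, 0]
  ]
}}

```text
t: 9.45
tool_pos: [0.4752, -0.1492, 0.0564]
orientation: [-0.67, -3.069, -0.0]
force: [0.5, 0.1, -1.6]
opening: 0.0473
gripper_force: 25.0
```

```bash
python3 - <<'E'
from h import *
goto([.4763,-.1499,.028]); s=robot.read_state(); print(s['force'],s['opening'])
for n in('side','scene'):
    C=cam(n); im=robot.read_camera(n); o=robot.outline_of(n,'brass_ring')
    q=[.4785,-.1738,.0925]; a=np.linspace(0,2*np.pi,60)
    for c in place(np.c_[.031*np.cos(a),.024+.031*np.sin(a),a*0+.022],q),place(cyl(.024,.044)[:40],[.4763,-.1499,0],s['tool_pos'][2]-.018):
        cv2.polylines(im,[np.round(proj(C,c)*16).astype(np.int32)],True,(0,255,0),1,cv2.LINE_8,4)
    c=proj(C,[[.4763,-.1499,.022]])[0].astype(int); v=cv2.resize(im[c[1]-60:c[1]+40,c[0]-60:c[0]+60],(400,333)); save('m_'+n+'.png',v)
    vv=v if n=='side' else np.hstack([vv,v])
save('m.png',vv)
E
```

```text
[-1.3 -0.1 28.4] closing ang 65.4 tilt [-0.02  0.02] t 9.45 q6 -1.54869886391609 pos [ 0.4752 -0.1492  0.0564]
[ 0.52159348  0.07813623 -1.55939621] 0.0472941302506012
```

View pics/m.png

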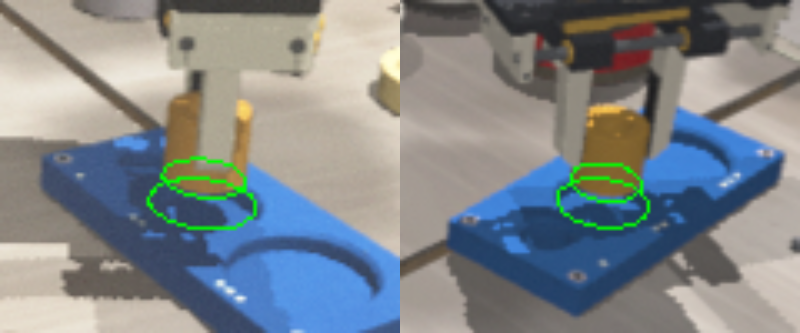

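Both views show the ring over the middle pocket, upright and with its underside on the predicted ellipse. I lower it slowly.

Request:
{"fn": "carry_out", "kwargs": {
  "rows": [
    [-0.001, 0, 0.006, 0, 0, 0],
    [-0.001, 0, 0.012, 0, 0, 0],
    [-0.001, 0, 0.016, 0, 0, 0],
    [-0.001, 0, 0.019, 0, 0, 0],
    [-0.001, 0, 0.022, 0, 0, 0],
    [-0.001, 0, 0.025, 0, 0, 0],
    [-0.001, 0, 0.027, 0, 0, 0],
    [-0.001, 0, 0.028, 0, 0, 0],
    [-0.001, 0, 0.028, 0, 0, 0]
  ]
}}

```text
t: 10.78
tool_pos: [0.4762, -0.1501, 0.0286]
orientation: [-0.67, -3.069, -0.0]
force: [-1.1, 0.8, -1.3]
opening: 0.0475
gripper_force: 25.0
```

Request:
{"fn": "carry_out", "kwargs": {
  "rows": [
    [0, 0, 0.0005, 0, 0, 0],
    [0, 0, 0.001, 0, 0, 0],
    [0, 0, 0.0013, 0, 0, 0],
    [0, 0, 0.0013, 0, 0, 0]
  ]
}}

```text
t: 11.28
tool_pos: [0.4763, -0.1501, 0.0277]
orientation: [0.67, 3.069, -0.0]
force: [-1.7, 1.0, 2.7]
opening: 0.0473
gripper_force: 25.0
```

It is seated on the floor, with the force rising. Now I open, then retreat straight up.

Request:
{"fn": "carry_out", "kwargs": {
  "rows": [
    [0, 0, 0, 0, 0, 0],
    [0, 0, 0, 0, 0, 0],
    [0, 0, 0, 0, 0, 0],
    [0, 0, 0, 0, 0, 0],
    [0, 0, 0, 0, 0, 0],
    [0, 0, 0, 0, 0, 0],
    [0, 0, 0, 0, 0, 0],
    [0, 0, 0, 0, 0, 0]
  ],
  "jaw": 0
}}

```text
t: 12.28
tool_pos: [0.4763, -0.1501, 0.0273]
orientation: [0.67, 3.069, -0.0]
force: [-0.3, 0.8, -0.5]
opening: 0.0931
gripper_force: 0.0
```

Request:
{"fn": "carry_out", "kwargs": {
  "rows": [
    [0, 0, -0.01, 0, 0, 0],
    [0, 0, -0.04, 0, 0, 0],
    [0, 0, -0.09, 0, 0, 0],
    [0, 0, -0.14, 0, 0, 0],
    [0, 0, -0.17, 0, 0, 0],
    [0, 0, -0.17, 0, 0, 0],
    [0, 0, -0.17, 0, 0, 0]
  ]
}}

```text
t: 13.15
tool_pos: [0.4758, -0.1499, 0.1966]
orientation: [-0.67, -3.069, -0.0]
force: [0.1, 0.4, -0.9]
opening: 0.0932
gripper_force: 0.0
```

```bash
python3 - <<'E'
from h import *
q=[.4785,-.1738,.0925]
for n in('side','scene'):
    C=cam(n); im=robot.read_camera(n); o=robot.outline_of(n,'brass_ring')
    X=place(np.array([[0,.024,0]]),q)[0]
    for z in(.01,.054): cv2.polylines(im,[np.round(proj(C,place(cyl(.024,.044)[:40],[X[0],X[1],0],z))*16).astype(np.int32)],True,(0,255,0),1,cv2.LINE_8,4)
    c=proj(C,[[.4763,-.1499,.022]])[0].astype(int); v=cv2.resize(im[c[1]-60:c[1]+40,c[0]-60:c[0]+60],(400,333))
    vv=v if n=='side' else np.hstack([vv,v])
save('end.png',vv); s=robot.read_state(); print(s['t'],s['opening'],s['force'])
E
```

```text
13.35 0.09278930358529036 [ 0.21093161  0.05755062 -0.55602784]
```

View pics/end.png

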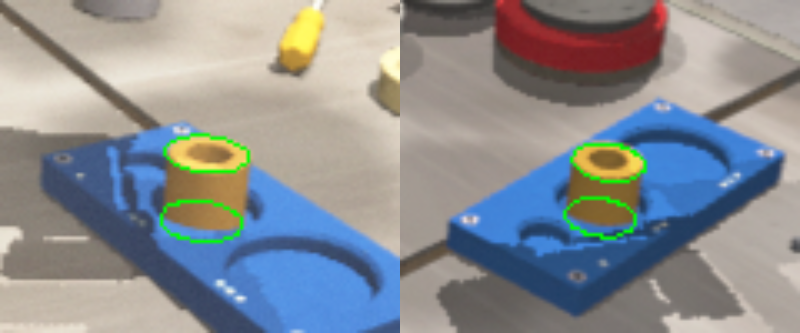

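Both views show the ring upright in the middle pocket. Its top face lies on the ellipse predicted for a seated ring (side crop (207,153), scene crop (608,161)), and the gripper is clear.

```bash
python3 -c "
from plant import robot
print(robot.close_job())"
```

```text
the job is handed in; nothing more can be done
None
```

The brass ring belongs to the middle size class: it touched down on the small pocket's rim without entering, and now sits upright on the middle pocket's floor, released; the job was handed in at about 13 s (no verdict shown).

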